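# File the spare culture flask into the packed flask rack

### The arm

A 6-joint arm with a two-finger parallel gripper is mounted at the origin on the work surface. World frame = base frame: x ahead of the robot, y to its left, z up, the work surface at z = 0. Lengths are in m, angles in rad, forces in N, time in s.
With the tool pointing down it reaches from about 0.35 to 0.85 m from the base axis. Payload 8.1 kg.
Tool frame: the origin (TCP) lies on the mounting face of the last link; the fingertips stand 186 mm ahead of it and the grasp point (between the pads) lies 167 mm ahead of it; z points along the fingers, y is the line along which they close (so a half turn about z gives the same grasp; the last joint's range is limited). The gripper opens to 93 mm and grips with 3 to 60 N. Pads are 15 mm wide; open, the fingers measure 128 mm over their backs; the gripper's body (75 mm by 188 mm) begins 65 mm behind the grasp point.
Start: joints at [-1.42, 0.13, 1.488, -0, 1.523, -0.085], TCP at [0.14, -0.583, 0.405] pointing down, gripper open.
Joint ranges: [-2.96, 2.96], [-0.89, 2.26], [0.02, 2.5], [-1.34, 4.48], [0, 2.73], [-2.66, 2.66]. Speed limits (rad/s): [2.39, 2.39, 2.79, 3.14, 3.14, 3.14].

### API

Orientations are given as a rotation vector (axis times angle).
In Python, from plant import * gives the robot as it stands. The module is installed in compiled form; this text tells all that it offers.
- The arm moves only by the tool arm_command, never from a script. Its argument "increments" is a list of rows, each a list of 6 numbers: the shift along the tool's x, y, z in units of 0.2 m (1.0 is 0.2 m), then the turn, a rotation vector about the tool's x, y, z in units of pi rad (1.0 is pi rad). A call has exactly 5 rows; each row is the pose to reach, as a shift and turn from the pose commanded when the call began, along the tool's axes at that moment, turning the shorter way round; what a row does not reach only later rows make up. A row lasts 1/8 s, in which the tool goes at most 62.5 mm and 10.7 degrees, less where a joint would pass 70% of its speed; a pose out of reach is approached as far as the arm can. A call with a number of a shift or a turn outside -1 to 1 is refused whole. A call with a gripper value outside its range is refused whole. "fingers" is the closure, from -1 (fully open) to 1 (shut), set as the call begins (left out, the last holds). The fingers move at their own pace and stop on an object; "force" is the grip in N (left out, the last holds). Time passes only in rows, so rows that repeat a pose let the fingers close, or fill a call up. It gives the time, the measured TCP pose, the force, the opening and the grip force at its end, in the units of the state.
- read_state(): the state, without advancing time (a new reading comes with each control period).
- read_camera(name): name is "scene" or "side" or "wrist"; returns a dict with "image" (400x640x3 uint8, red, green, blue), "fx", "fy", "cx", "cy" (pixels), "k1" (the pictures are not rectified: a ray, as slopes to the right and down, at radius r is drawn at 1 + k1 r^2 times it, then the intrinsics apply), "T" (4x4, takes a point from camera to world coordinates). Camera axes: x right, y down, z forward; pixel columns grow to the right and rows downward; lengths in m; the calibration is good to about 2 mm. A picture is of the moment at which its call begins. There is no depth.
- close_job(): hands the job in; it is judged then, once.
The state is a dict: "t": time; "q": joint angles; "dq": joint speeds; "joint_torque": joint torques, N m; "tool_pos": TCP position; "orientation": TCP orientation; "force": force on the tool from outside, world axes, zero at the start; "wrist_torque": the same for the moment, N m; "opening": finger opening in m; "gripper_force": force on a finger pad.
Only numpy, scipy, OpenCV 4.12 (cv2) and the standard library are available. Lean on these libraries where they do the work, as an engineer would, in place of code of your own. Each camera call takes 0.05 s, during which the arm holds its last target. There are 200 camera calls.

### The job

Put the culture flask that stands alone on the bench into the row in the steel rack: push it into the gap between the standing flasks, nudging them apart, until it is fully home at the back and in line with the others. All the flasks must stay in the rack and end standing upright, none of them tipped over on the way, and the other things on the bench are to be left where they are.

Things in the scene. Friction and masses are not known exactly. Their poses are not given: they have to be found in the camera images.
- spare_mid (a point): the flask to be filed, standing alone on the bench: empty clear plastic culture flask, about 65 g, 152 mm tall. Point on its axis half-way up, 76 mm above its underside. x along its 84 mm width, y along its 36 mm thickness, z up; alike after half a turn. Straight sides up to 100 mm, upright edges rounded to 8 mm radius, above them a shoulder sloping in to 30 mm at 118 mm and a round neck.
- spare_cap (a point): middle of the spare flask's blue ribbed screw cap, 140 mm above its underside: cap on the flask's axis, 31 mm diameter, from 128 to 152 mm. Grip it here with the fingers on the two sides that face along the flask's width (its x): flasks side by side in the rack leave only about 5 mm between their caps. x, y, z as for the flask.
- rack: fixed steel sheet rack, open at top and front; origin at the centre of its underside, x to its back wall (away from the robot), y left, z up. Floor 3 mm thick, from x = -45 mm; inner faces: back wall x = 43, side walls y = -98 and 98 mm; walls 60 mm high. Holds five flasks side by side with 16 mm to spare. A flask fully home has its axis at x = 0 and its width along x. Slippery (friction about 0.3).
- row1_mid (a point): leftmost (largest y) of the four flasks in the rack's row; flask like the spare, same sizes; point half-way up its axis, 76 mm above its underside; x along its width, y along its thickness, z up. A gap of 6 to 14 mm to the left wall.
- row2_mid (a point): second flask of the row, beside row1; flask like the spare, same sizes; point half-way up its axis, 76 mm above its underside; x along its width, y along its thickness, z up. On its right is the gap, 26 to 31 mm wide at first: narrower than a flask.
- row3_mid (a point): third flask of the row, on the far side of the gap; flask like the spare, same sizes; point half-way up its axis, 76 mm above its underside; x along its width, y along its thickness, z up.
- row4_mid (a point): rightmost flask of the row, beside row3; flask like the spare, same sizes; point half-way up its axis, 76 mm above its underside; x along its width, y along its thickness, z up. At least 5 mm of room to the right wall.
- bottle: bystander: closed amber glass bottle with paper label and white cap, 68 mm diameter, 150 mm tall; origin at the centre of its underside
- tipbox: bystander: orange pipette-tip box with clear lid, 80 x 120 x 68 mm tall; origin at the centre of its underside
- dishes: bystander: stack of four clear culture dishes, 92 mm diameter, 64 mm tall; origin at the centre of its underside
Mind the look-alikes: they are no part of the job. Leave any green look-alike of the part that bears row3_mid alone.

How it is judged:
By the outcome, as a careful person would: the job done as asked, in the order asked, and still so for the second after the job is handed in, with the robot touching nothing.
It also fails if it takes over 40 s, if anything falls off the work surface, if the arm or the gripper's body presses on something with over 40 N, if the wrist force passes 120 N, or if a joint passes its speed limit or range.

## Working session

There is one attempt and no reset: what is moved stays moved. The work goes in short steps, Python scripts to look and compute and a tool call to move; the robot and the scene stay as the last step left them, time stands still between calls to the robot, and variables do not carry over. Pictures are saved under pics/ and viewed, at most 12 in all, crops included, and the job is handed in when it is done.

Besides the shell and the picture viewer there is one more tool, called after "Call:" as a command line: name --pt "numbers of a row" for each row, then --argument value for the rest. arm_command: Moves the arm, as the interface text tells. Shifts and turns lie within -1 to 1; 1 stands for 0.2 m of shift or pi rad of turn. Its arguments: {"type":"object","properties":{"increments":{"type":"array","items":{"type":"array","items":{"type":"number","minimum":-1,"maximum":1}}},"fingers":{"type":"number"},"force":{"type":"number"}},"required":["increments"]}

```bash
mkdir -p pics; python3 - <<'E'
from plant import *
import cv2,pickle
d={}
for n in("scene","side","wrist"):
    c=read_camera(n);d[n]=c
    cv2.imwrite(f"pics/{n}0.png",c["image"][:,:,::-1])
    print(n,c["fx"],c["cx"],c["cy"],c["k1"],c["T"].round(3).tolist())
pickle.dump(d,open("c0.pkl","wb"))
s=read_state();print(s["t"],s["tool_pos"],s["orientation"],s["opening"])
E
```

```text
scene 442.45113763345387 317.69894801429376 198.45719573342362 -0.09976437640233218 [[0.487, 0.721, -0.492, 1.15], [0.873, -0.407, 0.268, -0.324], [-0.007, -0.56, -0.828, 1.075], [0.0, 0.0, 0.0, 1.0]]
side 462.19700167166445 319.5309886557496 200.58413551006058 -0.11828472829513847 [[-0.994, -0.074, 0.085, 0.468], [-0.11, 0.496, -0.862, 1.174], [0.022, -0.865, -0.501, 0.816], [0.0, 0.0, 0.0, 1.0]]
wrist 287.34748881923235 322.7921428504983 201.15087599331753 -0.03721500485385151 [[0.235, -0.943, -0.237, 0.207], [-0.972, -0.228, -0.055, -0.568], [-0.002, 0.243, -0.97, 0.383], [0.0, 0.0, 0.0, 1.0]]
0.15 [ 0.14017227 -0.58320838  0.40392518] [-3.11837303e+00 -3.69367814e-01  5.91425916e-05] 0.09304235743365352
```

View pics/scene0.png

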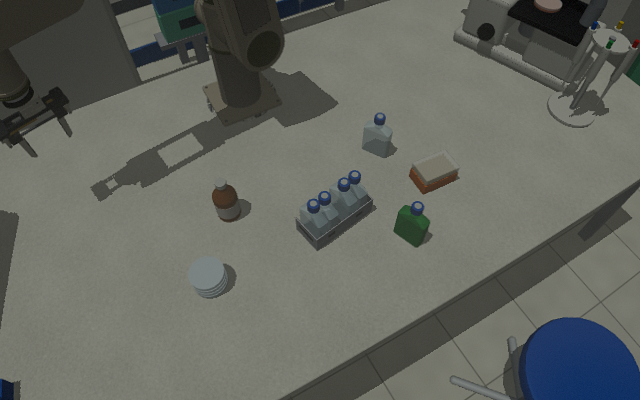

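View pics/side0.png

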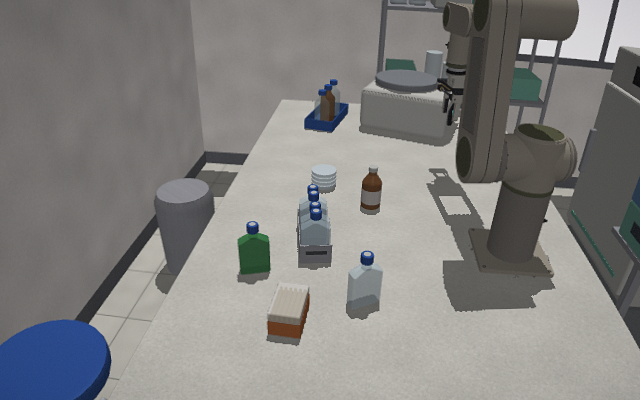

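The scene view shows the spare flask's cap at (380,119). The row caps are at (355,177), (344,185), (325,198) and (313,206), and the green look-alike's cap is at (417,208). The side view shows the spare at (366,280) and the rack at (315,230).

```bash
cat > h.py <<'E'
import numpy as np,cv2
def K(c): return np.array([[c["fx"],0,c["cx"]],[0,c["fy"],c["cy"]],[0,0,1.]])
def ray(c,uv):
    p=cv2.undistortPoints(np.array(uv,float).reshape(-1,1,2),K(c),np.array([c["k1"],0,0,0,0.]))[:,0]
    # model: forward distortion 1+k1 r^2
    d=np.c_[p,np.ones(len(p))]@c["T"][:3,:3].T
    return c["T"][:3,3],d
def onz(c,uv,z):
    o,d=ray(c,uv); return o+d*((z-o[2])/d[:,2])[:,None]
def proj(c,P):
    P=(np.array(P,float).reshape(-1,3)-c["T"][:3,3])@c["T"][:3,:3]
    return cv2.projectPoints(P,np.zeros(3),np.zeros(3),K(c),np.array([c["k1"],0,0,0,0.]))[0][:,0]
def blue(c,amin=15,roi=None):
    hsv=cv2.cvtColor(c["image"],cv2.COLOR_RGB2HSV)
    m=cv2.inRange(hsv,(105,130,50),(125,255,255))
    n,l,s,ce=cv2.connectedComponentsWithStats(m)
    return [(ce[i].round(1),s[i].tolist()) for i in range(1,n) if s[i,4]>=amin]
E
python3 - <<'E'
from h import *
import pickle
d=pickle.load(open("c0.pkl","rb"))
for n in("scene","side"):
    c=d[n]
    for ce,s in blue(c):
        if s[4]<600: print(n,ce,s,onz(c,ce,.14)[0].round(3),onz(c,ce,.143)[0].round(3))
a=d["scene"]["image"][100:260,280:450,::-1]
b=d["side"]["image"][170:330,230:400,::-1]
cv2.imwrite("pics/z0.png",np.hstack([cv2.resize(a,(400,376),interpolation=3),cv2.resize(b,(400,376),interpolation=3)]))
E
```

```text
scene [281.2   1.1] [276, 0, 12, 4, 15] [-0.258  0.296  0.14 ] [-0.254  0.294  0.143]
scene [594.1  24.7] [591, 21, 7, 8, 33] [0.416 1.268 0.14 ] [0.418 1.263 0.143]
scene [141.1  47.2] [130, 42, 27, 11, 53] [-0.259 -0.247  0.14 ] [-0.254 -0.247  0.143]
scene [379.4 117.7] [375, 115, 10, 5, 19] [0.434 0.274 0.14 ] [0.436 0.272 0.143]
scene [354.2 174.7] [349, 170, 12, 9, 43] [0.576 0.099 0.14 ] [0.577 0.098 0.143]
scene [343.8 182.2] [339, 178, 11, 9, 43] [0.583 0.062 0.14 ] [0.585 0.061 0.143]
scene [324.1 196.3] [319, 191, 12, 10, 46] [ 0.597 -0.005  0.14 ] [ 0.598 -0.006  0.143]
scene [313.2 203.8] [308, 199, 12, 10, 51] [ 0.603 -0.04   0.14 ] [ 0.605 -0.041  0.143]
scene [417.  206.2] [412, 201, 12, 10, 48] [0.738 0.185 0.14 ] [0.74  0.183 0.143]
scene [  0.5 388.5] [0, 379, 2, 21, 40] [ 0.689 -0.846  0.14 ] [ 0.69  -0.844  0.143]
side [327.6  86.9] [319, 80, 18, 15, 109] [ 0.67  -1.159  0.14 ] [ 0.669 -1.149  0.143]
side [325.7 120.2] [305, 103, 43, 29, 480] [ 0.631 -0.664  0.14 ] [ 0.63  -0.656  0.143]
side [314.2 203.3] [308, 185, 14, 36, 274] [0.596 0.028 0.14 ] [0.595 0.034 0.143]
side [252.2 228.1] [247, 221, 11, 13, 100] [0.742 0.181 0.14 ] [0.741 0.186 0.143]
side [366.4 258.3] [361, 251, 13, 14, 120] [0.439 0.271 0.14 ] [0.439 0.275 0.143]
```

View pics/z0.png

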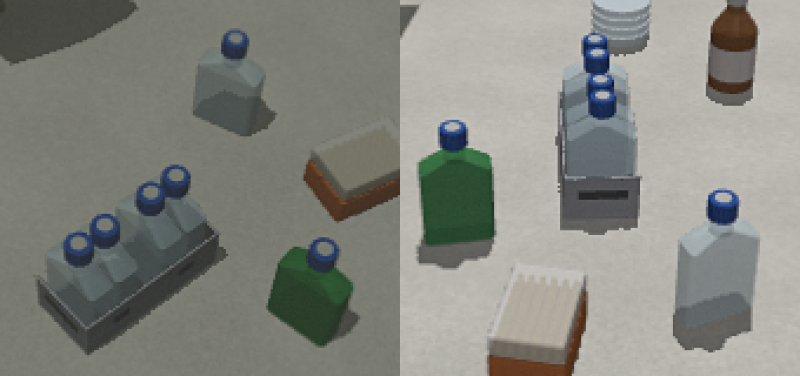

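Call:
arm_command --pt "0.2 -0.2 0 0 0 -0.045" --pt "0.4 -0.4 0 0 0 -0.09" --pt "0.6 -0.6 0 0 0 -0.135" --pt "0.8 -0.8 0 0 0 -0.18" --pt "1 -1 0 0 0 -0.222" --fingers -1

```text
t: 0.78
tool_pos: [0.2885, -0.3405, 0.4045]
orientation: [-2.803, -1.419, -0.0]
force: [1.8, -1.6, -0.2]
opening: 0.093
gripper_force: 0.0
```

Call:
arm_command --pt "0.2 -0.05 0 0 0 -0.045" --pt "0.4 -0.1 0 0 0 -0.09" --pt "0.6 -0.15 0 0 0 -0.135" --pt "0.8 -0.2 0 0 0 -0.18" --pt "1 -0.25 0 0 0 -0.222"

```text
t: 1.4
tool_pos: [0.367, -0.1504, 0.4046]
orientation: [2.149, 2.292, 0.0]
force: [0.5, -0.0, 1.3]
opening: 0.0929
gripper_force: 0.0
```

Call:
arm_command --pt "0.2 0.05 0 0 0 -0.008" --pt "0.4 0.1 0 0 0 -0.016" --pt "0.6 0.15 0 0 0 -0.024" --pt "0.8 0.2 0 0 0 -0.032" --pt "1 0.25 0 0 0 -0.04"

```text
t: 2.02
tool_pos: [0.4047, 0.0523, 0.4046]
orientation: [2.005, 2.418, 0.0]
force: [0.6, -0.6, 0.1]
opening: 0.0927
gripper_force: 0.0
```

```bash
cat >> h.py <<'E'
from scipy.spatial.transform import Rotation as R
def inc(s,P,th):
    "increments in tool axes/units from state s to TCP P, yaw th (tool down)"
    A=R.from_rotvec(s["orientation"]); B=R.from_matrix(np.array([[np.cos(th),np.sin(th),0],[np.sin(th),-np.cos(th),0],[0,0,-1]]).reshape(3,3))
    return np.r_[A.inv().apply(np.array(P)-s["tool_pos"])/.2,(A.inv()*B).as_rotvec()/np.pi].round(4)
def yaw(s):
    m=R.from_rotvec(s["orientation"]).as_matrix();return np.arctan2(m[1,0],m[0,0])
E
python3 - <<'E'
from plant import *; from h import *; import pickle
c=read_camera("wrist"); pickle.dump(c,open("w1.pkl","wb"));cv2.imwrite("pics/w1.png",c["image"][:,:,::-1])
s=read_state();print(s["t"],s["tool_pos"],yaw(s),s["q"],inc(s,[.437,.272,.40],1.76))
print(blue(c))
E
```

```text
2.075 [0.40494991 0.05556458 0.40461302] 1.7600126135200598 [ 0.00942912 -0.41311707  1.98134747  0.00284202  1.57294036 -0.17977921] [ 1.0327e+00  3.6090e-01  2.6200e-02  3.0000e-04 -9.0000e-04  0.0000e+00]
[(array([528.7, 199.2]), [508, 182, 49, 39, 1030]), (array([520.7, 232.6]), [501, 222, 47, 21, 638])]
```

View pics/w1.png

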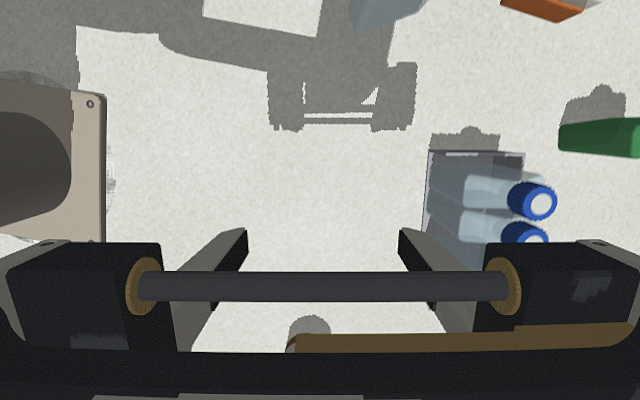

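The wrist view shows the rack's front-left corner near (430,150), the caps of row1 and row2 at (528,199) and (521,232), and the spare's base at the top (385,10).

Call:
arm_command --pt "0.2 0.1 0 0 0 0" --pt "0.4 0.2 0 0 0 0" --pt "0.63 0.28 0 0 0 0" --pt "0.63 0.28 0 0 0 0" --pt "0.63 0.28 0 0 0 0"

```text
t: 2.7
tool_pos: [0.4364, 0.1848, 0.4043]
orientation: [-2.005, -2.418, 0.002]
force: [0.7, 0.7, -0.6]
opening: 0.0932
gripper_force: 0.0
```

```bash
python3 - <<'E'
from plant import *; from h import *; import pickle
c=read_camera("wrist"); pickle.dump(c,open("w2.pkl","wb"));cv2.imwrite("pics/w2.png",c["image"][:,:,::-1])
s=read_state();print(s["t"],s["tool_pos"],yaw(s))
for ce,st in blue(c): print(ce,st,onz(c,ce,.14)[0].round(4))
E
```

```text
2.75 [0.43645773 0.18435058 0.40453314] 1.756012781922761
[345.1 107.5] [326, 87, 40, 41, 777] [0.4396 0.2704 0.14  ]
[438.3 324.9] [434, 315, 12, 18, 85] [0.5728 0.087  0.14  ]
```

View pics/w2.png

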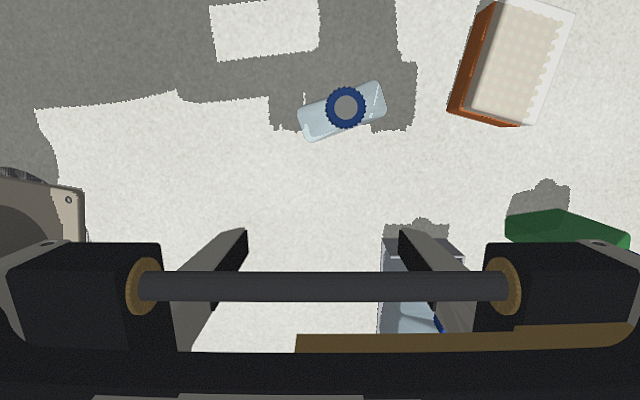

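The wrist view shows the spare's cap at (345,107). Its long edges run from about (300,110) to (380,82) and from (308,142) to (385,112).

```bash
python3 - <<'E'
from h import *; import pickle
c=pickle.load(open("w2.pkl","rb"));im=c["image"].astype(int)
m=((im[:,:,2]-im[:,:,0])>5).astype(np.uint8)
m[:70]=0;m[160:]=0;m[:,:280]=0;m[:,400:]=0
m=cv2.morphologyEx(m,cv2.MORPH_CLOSE,np.ones((5,5)));m=cv2.morphologyEx(m,cv2.MORPH_OPEN,np.ones((5,5)))
n,l,s,_=cv2.connectedComponentsWithStats(m);i=1+s[1:,4].argmax();print(s[i]);m=(l==i)
ys,xs=np.nonzero(m)
def fit(cols,f):
    p=np.array([[x,f(np.nonzero(m[:,x])[0])] for x in cols],float)
    w=onz(c,p,.1)[:,:2]; d=cv2.fitLine(w.astype(np.float32),cv2.DIST_HUBER,0,.001,.001).ravel(); 
    d[:2]*=np.sign(d[0]);nn=np.array([-d[1],d[0]]);return np.degrees(np.arctan2(d[1],d[0])),abs((w-d[2:])@nn).max(),d[2:]
print("low",fit(range(318,375),max)); print("up",fit(list(range(305,326))+list(range(366,377)),min))
b=cv2.minAreaRect(onz(c,np.c_[xs,ys],.1)[:,:2].astype(np.float32)*1000);print(b)
cn,st=[(ce,s) for ce,s in blue(c)][0]
x,y,w,h,_=st;print("capcentre box",onz(c,[x+w/2-.5,y+h/2-.5],.142))
print("capdia",onz(c,[[x,y+h/2],[x+w,y+h/2]],.14))
E
```

```text
[ 297   80   90   62 2990]
low (np.float32(30.735949), np.float64(0.0005237042371224616), array([0.44688877, 0.25420392], dtype=float32))
up (np.float32(30.303888), np.float64(0.0021217527488849924), array([0.42279232, 0.2797494 ], dtype=float32))
((438.1461181640625, 271.22052001953125), (83.08773803710938, 39.26049041748047), 30.91969108581543)
capcentre box [[0.43972725 0.27066152 0.142     ]]
capdia [[0.42443009 0.26749233 0.14      ]
 [0.45623886 0.27358632 0.14      ]]
```

```bash
python3 - <<'E'
from plant import *; from h import *
s=read_state();print(yaw(s),inc(s,[.4392,.2708,.40],2.105))
E
```

```text
1.756012781922761 [ 4.223e-01  9.310e-02  2.240e-02 -2.000e-04  1.000e-04 -1.111e-01]
```

Call:
arm_command --pt "0.14 0.03 0.01 0 0 -0.037" --pt "0.28 0.06 0.02 0 0 -0.074" --pt "0.422 0.093 0.022 0 0 -0.111" --pt "0.422 0.093 0.022 0 0 -0.111" --pt "0.422 0.093 0.022 0 0 -0.111"

```text
t: 3.38
tool_pos: [0.4394, 0.2702, 0.4004]
orientation: [1.56, 2.727, -0.001]
force: [0.6, -1.3, -0.7]
opening: 0.0927
gripper_force: 0.0
```

```bash
python3 - <<'E'
from plant import *; from h import *; import pickle
c=read_camera("wrist"); pickle.dump(c,open("w3.pkl","wb"))
s=read_state();print(s["t"],s["tool_pos"],yaw(s),inc(s,[.4392,.2708,.309],2.105))
for ce,st in blue(c): print(ce,st,onz(c,ce,.142)[0].round(4))
E
```

```text
3.425 [0.43944842 0.27016369 0.4004192 ] 2.1021828279613706 [ 3.600e-03  6.000e-04  4.571e-01 -0.000e+00  1.000e-04 -9.000e-04]
[321.4 207. ] [303, 189, 37, 40, 753] [0.4385 0.2712 0.142 ]
```

Call:
arm_command --pt "0.003 0 0.12 0 0 0" --pt "0.003 0 0.24 0 0 0" --pt "0.003 0 0.36 0 0 0" --pt "0.003 0 0.457 0 0 0" --pt "0.003 0 0.457 0 0 0"

```text
t: 4.05
tool_pos: [0.4385, 0.2711, 0.3073]
orientation: [-1.557, -2.727, 0.004]
force: [-1.1, 0.3, 0.2]
opening: 0.0931
gripper_force: 0.0
```

Call:
arm_command --pt "0 0 0 0 0 0" --pt "0 0 0 0 0 0" --pt "0 0 0 0 0 0" --pt "0 0 0 0 0 0" --pt "0 0 0 0 0 0" --fingers 1 --force 40

```text
t: 4.68
tool_pos: [0.439, 0.272, 0.3091]
orientation: [1.556, 2.729, 0.0]
force: [-1.4, 0.5, -0.3]
opening: 0.0479
gripper_force: 0.0
```

Call:
arm_command --pt "0 0 -0.04 0 0 0" --pt "0 0 -0.1 0 0 0" --pt "0 0 -0.2 0 0 0" --pt "0 0 -0.3 0 0 0" --pt "0 0 -0.4 0 0 0"

```text
t: 5.3
tool_pos: [0.439, 0.272, 0.3906]
orientation: [1.556, 2.729, 0.001]
force: [-0.6, -0.4, -0.7]
opening: 0.0298
gripper_force: 40.0
```

```bash
python3 - <<'E'
from plant import *; from h import *; import pickle
s=read_state();print(s["t"],s["tool_pos"],yaw(s),s["opening"],s["gripper_force"])
d={n:read_camera(n) for n in("scene","side","wrist")};pickle.dump(d,open("c4.pkl","wb"))
# rack + row measurement from earlier w1 (row1,row2 caps) and scene
w=pickle.load(open("w1.pkl","rb"))
c=d["scene"]
a=cv2.resize(c["image"][160:250,280:380,::-1],(400,360),interpolation=3)
b=cv2.resize(w["image"][130:250,400:560,::-1],(400,300),interpolation=3)
b=cv2.copyMakeBorder(b,0,60,0,0,cv2.BORDER_CONSTANT);cv2.imwrite("pics/z4.png",np.hstack([a,b]))
E
```

```text
5.3 [0.43897097 0.27197488 0.39058422] 2.1050432126210747 0.029813395065546026 39.99276638031006
```

View pics/z4.png

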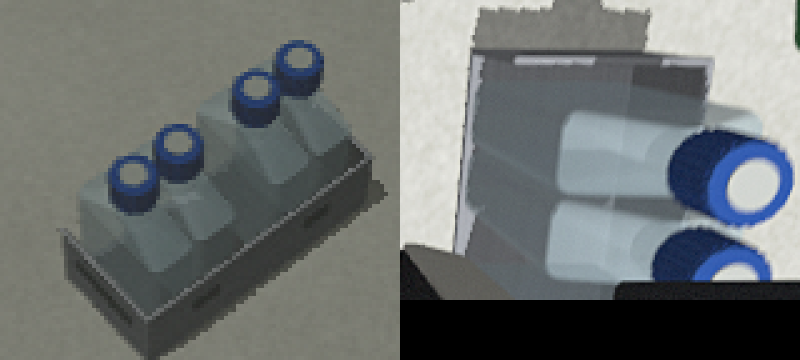

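Left crop (scene): the rack rim corners are at about scene pixels (296,218), (317,240) and (372.5,199). Right crop (wrist view w1): the left wall rim runs from crop (470,50) to (712,58) and the open front's floor edge runs down the left side.

The fingers were still closing when the lift began, so I'll check where the cap sits in the pads before going on.

```bash
python3 - <<'E'
from h import *; import pickle
d=pickle.load(open("c4.pkl","rb"));w=pickle.load(open("w1.pkl","rb"))
for n in d:
    print(n,[(a.tolist(),s) for a,s in blue(d[n]) if s[4]<2500])
c=d["scene"]
P=onz(c,[[296.2,218],[317,240],[372.5,199.2]],.06)[:,:2];print(P.round(4).tolist())
v=P[2]-P[1];print("back",np.linalg.norm(v),np.degrees(np.arctan2(-v[0],v[1])));v=P[1]-P[0];print("side",np.linalg.norm(v),np.degrees(np.arctan2(v[1],v[0])))
q=np.array([[473,52],[710,60],[458,250]])-[400,0];q=q/2.5+[400,130]
Q=onz(w,q[:2],.06)[:,:2];print("w left wall",Q.round(4).tolist(),np.linalg.norm(Q[1]-Q[0]));v=Q[1]-Q[0];print(np.degrees(np.arctan2(v[1],v[0])))
F=onz(w,q[[0,2]],.06)[:,:2];v=F[0]-F[1];print("front",F.round(4).tolist(),np.degrees(np.arctan2(-v[0],v[1])))
cp=np.array([[752,185],[740,268]])-[400,0];print("caps top w1",onz(w,cp/2.5+[400,130],.155).round(4).tolist())
cs=np.array([[300,61],[257,88],[179,145],[134,175]]);print("caps top scene",onz(c,cs/4+[280,160],.155).round(4).tolist())
o,dd=ray(d["side"],[x for x,s in blue(d["side"]) if s[4]<300][-1]);
a=d["scene"]["image"][80:170,330:430,::-1];b=d["side"]["image"][200:320,310:430,::-1]
cv2.imwrite("pics/z5.png",np.hstack([cv2.resize(a,(400,360),interpolation=3),cv2.resize(b,(360,360),interpolation=3)]))
E
```

```text
scene [([594.0, 24.7], [591, 21, 7, 8, 34]), ([141.1, 47.3], [130, 42, 27, 11, 53]), ([382.4, 102.3], [379, 101, 8, 3, 17]), ([354.3, 174.8], [349, 170, 12, 9, 43]), ([343.8, 182.4], [339, 178, 11, 9, 45]), ([324.0, 196.3], [319, 191, 12, 10, 47]), ([313.0, 203.9], [308, 199, 11, 10, 49]), ([417.0, 206.2], [412, 201, 12, 10, 48]), ([0.5, 388.8], [0, 379, 2, 21, 41])]
side [([327.6, 86.9], [319, 80, 18, 15, 109]), ([325.7, 120.2], [305, 103, 43, 29, 481]), ([314.2, 203.2], [308, 185, 14, 36, 273]), ([252.1, 228.1], [247, 221, 11, 13, 101]), ([369.2, 236.0], [363, 228, 12, 14, 98])]
wrist [([322.7, 241.3], [297, 215, 53, 57, 1660])]
[[0.5739, -0.0777], [0.6601, -0.0616], [0.6235, 0.1345]]
back 0.19949315259443456 10.57072171184554
side 0.08769793671186556 10.561212425274702
w left wall [[0.515, 0.1173], [0.6234, 0.135]] 0.10986667743126977
9.268591255189069
front [[0.515, 0.1173], [0.5336, 0.0254]] 11.46448122250869
caps top w1 [[0.585, 0.0933, 0.155], [0.5919, 0.0643, 0.155]]
caps top scene [[0.5873, 0.093, 0.155], [0.5922, 0.0574, 0.155], [0.6062, -0.0083, 0.155], [0.6121, -0.0439, 0.155]]
```

View pics/z5.png

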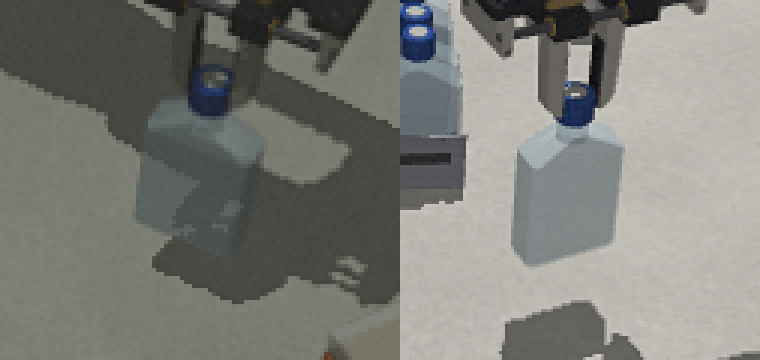

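The flask hangs upright, gripped by the upper part of its cap near the fingertips. I'll set it down here and grip it again properly.

```bash
python3 - <<'E'
from h import *; import pickle
d=pickle.load(open("c4.pkl","rb"));d0=pickle.load(open("c0.pkl","rb"))
def zat(c,uv,y):
    o,v=ray(c,uv);return (o+v[0]*((y-o[1])/v[0,1])).round(4)
print(zat(d0["side"],[366.4,258.3],.272),zat(d["side"],[369.2,236.],.272))
print(zat(d["side"],[360+0,290-.0],.272), "bottom row ~", zat(d["side"],[310+ (535-400)/3,200+265/3],.252))
E
```

```text
[0.4392 0.272  0.1408] [0.4375 0.272  0.2062]
[0.4478 0.272  0.0395] bottom row ~ [0.4606 0.252  0.0265]
```

Call:
arm_command --pt "0 0 0.08 0 0 0" --pt "0 0 0.16 0 0 0" --pt "0 0 0.24 0 0 0" --pt "0 0 0.3 0 0 0" --pt "0 0 0.3 0 0 0" --force 15

```text
t: 6.08
tool_pos: [0.4385, 0.2717, 0.3272]
orientation: [-1.555, -2.728, 0.004]
force: [-0.4, 0.4, -0.7]
opening: 0.0305
gripper_force: 15.0
```

Call:
arm_command --pt "0 0 0.005 0 0 0" --pt "0 0 0.01 0 0 0" --pt "0 0 0.015 0 0 0" --pt "0 0 0.02 0 0 0" --pt "0 0 0.02 0 0 0"

```text
t: 6.7
tool_pos: [0.4389, 0.272, 0.3249]
orientation: [-1.556, -2.729, -0.0]
force: [-0.6, 0.1, -0.7]
opening: 0.0304
gripper_force: 15.0
```

Call:
arm_command --pt "0 0 0.004 0 0 0" --pt "0 0 0.008 0 0 0" --pt "0 0 0.012 0 0 0" --pt "0 0 0.015 0 0 0" --pt "0 0 0.015 0 0 0"

```text
t: 7.32
tool_pos: [0.4396, 0.2723, 0.3248]
orientation: [1.555, 2.727, 0.004]
force: [-5.3, -2.0, 16.6]
opening: 0.0302
gripper_force: 15.1
```

Call:
arm_command --pt "0 0 0.003 0 0 0" --pt "0 0 0.006 0 0 0" --pt "0 0 0.01 0 0 0" --pt "0 0 0.01 0 0 0" --pt "0 0 0.01 0 0 0"

```text
t: 7.95
tool_pos: [0.4401, 0.2725, 0.3244]
orientation: [1.554, 2.726, 0.008]
force: [-4.8, -2.6, 23.7]
opening: 0.0307
gripper_force: 15.2
```

```bash
python3 - <<'E'
from plant import *; from h import *
c=read_camera("side");print([(a,s) for a,s in blue(c)][-1]);s=read_state();print(s["t"],s["tool_pos"],s["force"])
c=read_camera("side");print([(a,s) for a,s in blue(c)][-1])
im=c["image"][200:330,320:420,::-1];cv2.imwrite("pics/z6.png",cv2.resize(im,(400,520),interpolation=3))
E
```

```text
(array([ 54. , 362.4]), [0, 320, 111, 80, 7713])
8.0 [0.44010632 0.27255137 0.32435858] [-4.52432553 -2.22215749 23.75512191]
(array([ 54. , 362.3]), [0, 320, 111, 80, 7713])
```

Call:
arm_command --pt "0 0 -0.01 0 0 0" --pt "0 0 -0.022 0 0 0" --pt "0 0 -0.022 0 0 0" --pt "0 0 -0.022 0 0 0" --pt "0 0 -0.022 0 0 0"

```text
t: 8.68
tool_pos: [0.439, 0.272, 0.3246]
orientation: [1.556, 2.729, 0.0]
force: [-1.3, -0.0, 5.2]
opening: 0.0304
gripper_force: 15.0
```

Call:
arm_command --pt "0 0 0 0 0 0" --pt "0 0 0 0 0 0" --pt "0 0 0 0 0 0" --pt "0 0 0 0 0 0" --pt "0 0 0 0 0 0" --fingers 0

```text
t: 9.3
tool_pos: [0.4389, 0.2719, 0.3243]
orientation: [-1.556, -2.729, 0.0]
force: [-0.2, -0.3, 0.4]
opening: 0.0464
gripper_force: 0.0
```

```bash
python3 - <<'E'
from plant import *; from h import *; import pickle
c=read_camera("wrist");s=read_state();print(s["t"],s["tool_pos"],s["opening"],yaw(s),inc(s,[.4392,.2715,.307],2.105))
cv2.imwrite("pics/w6.png",c["image"][:,:,::-1]);pickle.dump(c,open("w6.pkl","wb"))
for ce,st in blue(c): print(ce,st,onz(c,ce,.142)[0].round(4))
E
```

```text
9.35 [0.43892882 0.27195994 0.32428912] 0.04651864026464868 2.1050423199433097 [-0.0027  0.      0.0864 -0.     -0.      0.    ]
[317.4 241.3] [290, 215, 55, 57, 1668] [0.4364 0.2716 0.142 ]
```

View pics/w6.png

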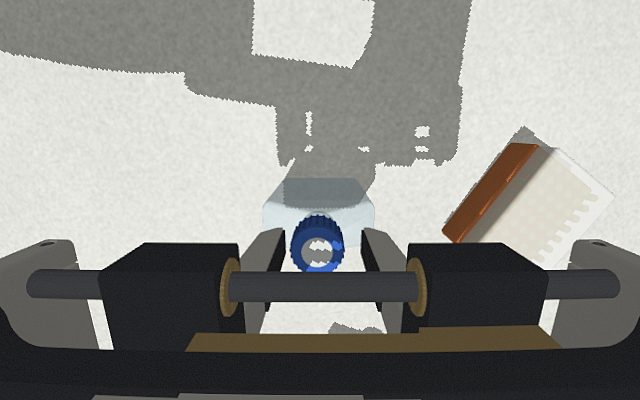

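The flask stands upright between the fingers, square to the tool, with its cap at (317,241). Next I lower to cap height, close the fingers fully, and only then lift.

Call:
arm_command --pt "0 0 0.03 0 0 0" --pt "0 0 0.06 0 0 0" --pt "0 0 0.077 0 0 0" --pt "0 0 0.077 0 0 0" --pt "0 0 0.077 0 0 0"

```text
t: 9.98
tool_pos: [0.439, 0.272, 0.309]
orientation: [1.556, 2.729, 0.0]
force: [1.2, 0.1, -0.5]
opening: 0.0465
gripper_force: 0.0
```

Call:
arm_command --pt "0 0 0 0 0 0" --pt "0 0 0 0 0 0" --pt "0 0 0 0 0 0" --pt "0 0 0 0 0 0" --pt "0 0 0 0 0 0" --fingers 1 --force 45

```text
t: 10.6
tool_pos: [0.439, 0.272, 0.309]
orientation: [1.556, 2.729, 0.0]
force: [0.7, 0.1, 0.5]
opening: 0.0302
gripper_force: 45.0
```

Call:
arm_command --pt "0 0 -0.07 0 0 0" --pt "-0.1 -0.07 -0.15 0 0 0.02" --pt "-0.26 -0.18 -0.15 0 0 0.05" --pt "-0.43 -0.29 -0.15 0 0 0.08" --pt "-0.588 -0.4 -0.15 0 0 0.111"

```text
t: 11.22
tool_pos: [0.4299, 0.1289, 0.3401]
orientation: [2.009, 2.414, 0.002]
force: [0.4, -0.0, -0.4]
opening: 0.0304
gripper_force: 45.0
```

Call:
arm_command --pt "-0.17 0.04 0 0 0 0" --pt "-0.36 0.08 0 0 0 0" --pt "-0.54 0.13 0 0 0 0" --pt "-0.669 0.158 0 0 0 0" --pt "-0.669 0.158 0 0 0 0"

```text
t: 11.85
tool_pos: [0.4863, 0.0029, 0.3399]
orientation: [2.009, 2.414, 0.001]
force: [-0.1, -0.0, -0.1]
opening: 0.0302
gripper_force: 45.0
```

```bash
python3 - <<'E'
from plant import *; from h import *; import pickle
s=read_state();d={n:read_camera(n) for n in("scene","wrist","side")};pickle.dump(d,open("c7.pkl","wb"))
print(s["t"],s["tool_pos"],yaw(s),s["force"],s["opening"],inc(s,[.4855,.0043,.314],1.7553))
a=d["wrist"]["image"][100:320,240:600,::-1];b=d["side"]["image"][170:290,270:400,::-1]
cv2.imwrite("pics/z7.png",np.hstack([cv2.resize(a,(490,300),interpolation=3),cv2.resize(b,(300,300),interpolation=3)]))
E
```

```text
11.85 [0.48627908 0.00292736 0.33993351] 1.753747037029629 [-0.14673512 -0.02972919 -0.11999488] 0.030153577213985344 [ 0.0075 -0.0027  0.1297  0.0003  0.0002 -0.0005]
```

View pics/z7.png

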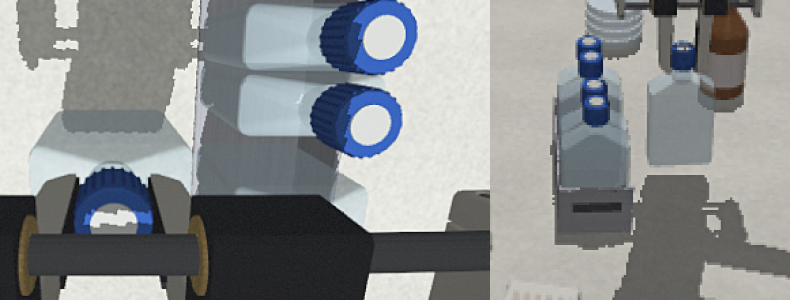

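The wrist crop shows the flask held in front of the rack, parallel to the row, with the cap tops of row1 and row2 at crop (386,38) and (372,124). The side view shows the flask upright and clear of the bottle.

```bash
python3 - <<'E'
from h import *; import pickle
d=pickle.load(open("c7.pkl","rb"));c=d["wrist"]
o=np.array([.5979,.0283]);a=.1845;M=np.array([[np.cos(a),np.sin(a)],[-np.sin(a),np.cos(a)]])
p=onz(c,np.array([[386,38],[372,124]])*[360/490,220/300]+[240,100],.155)[:,:2];print("w rack xy",((p-o)@M.T).round(4).tolist())
for ce,s in blue(c): print(ce,s)
cs=np.array([[300,61],[257,88],[179,145],[134,175]]);p=onz(d["scene"],cs/4+[280,160],.155)[:,:2];print("scene",((p-o)@M.T).round(4).tolist())
print("tool",((np.array([[.4863,.0029]])-o)@M.T).round(4))
E
```

```text
w rack xy [[-0.0002, 0.0647], [-0.0005, 0.0284]]
[506.9 126.4] [475, 99, 71, 56, 2325]
[498.2 186. ] [468, 161, 67, 55, 2066]
[322.4 245.3] [294, 223, 59, 49, 1683]
scene [[0.0014, 0.0656], [-0.0003, 0.0296], [0.0014, -0.0375], [0.0007, -0.0736]]
tool [[-0.1144 -0.0045]]
```

Call:
arm_command --pt "0.006 0 0.04 0 0 0" --pt "0.006 0 0.09 0 0 0" --pt "0.006 0 0.13 0 0 0" --pt "0.006 0 0.13 0 0 0" --pt "0.006 0 0.13 0 0 0"

```text
t: 12.62
tool_pos: [0.4856, 0.0056, 0.313]
orientation: [-2.006, -2.418, -0.0]
force: [1.0, -0.4, -0.6]
opening: 0.0307
gripper_force: 45.0
```

Call:
arm_command --pt "0 0.05 0 0 0 0" --pt "0 0.1 0 0 0 0" --pt "0 0.15 0 0 0 0" --pt "0 0.19 0 0 0 0" --pt "0 0.22 0 0 0 0"

```text
t: 13.25
tool_pos: [0.5293, 0.0137, 0.3128]
orientation: [-2.006, -2.418, 0.0]
force: [-1.0, 0.2, -0.5]
opening: 0.0301
gripper_force: 45.0
```

```bash
cat >> h.py <<'E'
def rk(s):
    o=np.array([.5979,.0283]);a=.1845;M=np.array([[np.cos(a),np.sin(a)],[-np.sin(a),np.cos(a)]])
    return M@(np.array(s["tool_pos"])[:2]-o)
E
python3 - <<'E'
from plant import *; from h import *
s=read_state();print(s["t"],rk(s).round(4),s["tool_pos"],np.degrees(yaw(s))-90,s["force"].round(1),s["wrist_torque"].round(2))
E
```

```text
13.25 [-0.0701 -0.0017] [0.52930016 0.01373622 0.31280424] 10.633394864742442 [-1.   0.2 -0.5] [-0.04 -0.07 -0.01]
```

Call:
arm_command --pt "-0.003 0.04 0 0 0 0" --pt "-0.005 0.08 0 0 0 0" --pt "-0.005 0.12 0 0 0 0" --pt "-0.005 0.16 0 0 0 0" --pt "-0.005 0.2 0 0 0 0"

```text
t: 13.88
tool_pos: [0.5688, 0.0201, 0.3129]
orientation: [-2.006, -2.418, 0.0]
force: [0.1, -1.3, -0.6]
opening: 0.0301
gripper_force: 45.0
```

```bash
python3 - <<'E'
from plant import *; from h import *; import pickle
s=read_state();print(s["t"],rk(s).round(4),s["tool_pos"],np.degrees(yaw(s))-90,s["force"].round(1),s["wrist_torque"].round(2))
d={n:read_camera(n) for n in("scene","wrist","side")};pickle.dump(d,open("c8.pkl","wb"))
a=d["scene"]["image"][130:260,260:400,::-1];b=d["side"]["image"][150:290,260:400,::-1]
cv2.imwrite("pics/z8.png",np.hstack([cv2.resize(a,(400,371),interpolation=3),cv2.resize(b,(371,371),interpolation=3)]))
E
```

```text
13.875 [-0.0302 -0.0027] [0.56875478 0.02010256 0.31292049] 10.62959181864123 [ 0.1 -1.3 -0.6] [-0.08  0.01 -0.02]
```

View pics/z8.png

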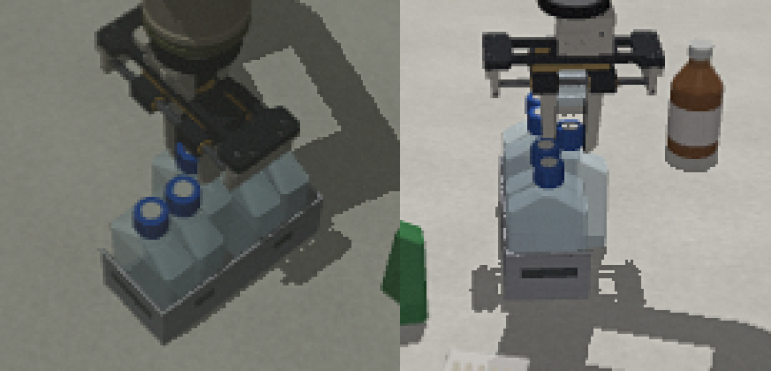

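The flask is more than half-way in, and all the flasks are standing.

Call:
arm_command --pt "0 0.04 0 0 0 0" --pt "0 0.08 0 0 0 0" --pt "0 0.12 0 0 0 0" --pt "0 0.145 0 0 0 0" --pt "0 0.152 0 0 0 0"

```text
t: 14.65
tool_pos: [0.5984, 0.0257, 0.3129]
orientation: [-2.006, -2.418, 0.0]
force: [0.2, -1.0, -1.0]
opening: 0.0303
gripper_force: 45.0
```

Call:
arm_command --pt "0 0.002 0 0 0 0" --pt "0 0.004 0 0 0 0" --pt "0 0.006 0 0 0 0" --pt "0 0.008 0 0 0 0" --pt "0 0.008 0 0 0 0"

```text
t: 15.28
tool_pos: [0.5997, 0.0259, 0.313]
orientation: [-2.006, -2.418, 0.0]
force: [-0.7, 0.6, -0.8]
opening: 0.0306
gripper_force: 45.0
```

```bash
python3 - <<'E'
from plant import *; from h import *
s=read_state();print(s["t"],rk(s).round(4),s["tool_pos"],np.degrees(yaw(s))-90,s["force"].round(1),s["wrist_torque"].round(2))
E
```

```text
15.275 [ 0.0013 -0.0026] [0.59965933 0.02593761 0.3129694 ] 10.628094952784338 [-0.7  0.6 -0.8] [-0.06 -0.02 -0.01]
```

Call:
arm_command --pt "0 0.002 0 0 0 0" --pt "0 0.004 0 0 0 0" --pt "0 0.006 0 0 0 0" --pt "0 0.007 0 0 0 0" --pt "0 0.007 0 0 0 0"

```text
t: 15.9
tool_pos: [0.6006, 0.0261, 0.3126]
orientation: [-2.005, -2.417, 0.002]
force: [-5.4, -1.4, 1.1]
opening: 0.0302
gripper_force: 45.0
```

Call:
arm_command --pt "0 0.002 0 0 0 0" --pt "0 0.004 0 0 0 0" --pt "0 0.006 0 0 0 0" --pt "0 0.007 0 0 0 0" --pt "0 0.007 0 0 0 0"

```text
t: 16.52
tool_pos: [0.6014, 0.0262, 0.3123]
orientation: [-2.004, -2.415, 0.005]
force: [-9.0, -2.1, 4.2]
opening: 0.0301
gripper_force: 45.0
```

Call:
arm_command --pt "0 -0.006 0 0 0 0" --pt "0 -0.012 0 0 0 0" --pt "0 -0.012 0.003 0 0 0" --pt "0 -0.012 0.005 0 0 0" --pt "0 -0.012 0.005 0 0 0"

```text
t: 17.15
tool_pos: [0.6, 0.026, 0.3121]
orientation: [-2.006, -2.418, 0.0]
force: [-5.7, -0.8, 1.7]
opening: 0.0302
gripper_force: 45.0
```

Call:
arm_command --pt "0 0 0 0 0 0" --pt "0 0 0 0 0 0" --pt "0 0 0 0 0 0" --pt "0 0 0 0 0 0" --pt "0 0 0 0 0 0" --fingers 0

```text
t: 17.77
tool_pos: [0.6001, 0.026, 0.312]
orientation: [2.006, 2.418, 0.0]
force: [0.2, -0.4, -0.5]
opening: 0.0468
gripper_force: 0.0
```

Call:
arm_command --pt "0 0 -0.05 0 0 0" --pt "0 0 -0.12 0 0 0" --pt "0 0 -0.2 0 0 0" --pt "0 0 -0.35 0 0 0" --pt "0 0 -0.5 0 0 0"

```text
t: 18.4
tool_pos: [0.6, 0.026, 0.4141]
orientation: [2.006, 2.417, 0.001]
force: [-0.1, 0.1, -0.2]
opening: 0.0463
gripper_force: 0.0
```

Call:
arm_command --pt "-0.1 -0.25 -0.05 0 0 0" --pt "-0.3 -0.5 -0.1 0 0 0" --pt "-0.4 -0.8 -0.1 0 0 0" --pt "-0.5 -1 -0.1 0 0 0" --pt "-0.5 -1 -0.1 0 0 0"

```text
t: 19.02
tool_pos: [0.4202, -0.1106, 0.4337]
orientation: [2.008, 2.412, 0.001]
force: [0.5, -0.3, -0.1]
opening: 0.0465
gripper_force: 0.0
```

```bash
python3 - <<'E'
from plant import *; from h import *; import pickle
d={n:read_camera(n) for n in("scene","wrist","side")};pickle.dump(d,open("c9.pkl","wb"))
a=d["scene"]["image"][160:250,280:380,::-1];b=d["side"]["image"][160:280,260:390,::-1]
cv2.imwrite("pics/z9.png",np.hstack([cv2.resize(a,(400,360),interpolation=3),cv2.resize(b,(390,360),interpolation=3)]))
E
```

View pics/z9.png

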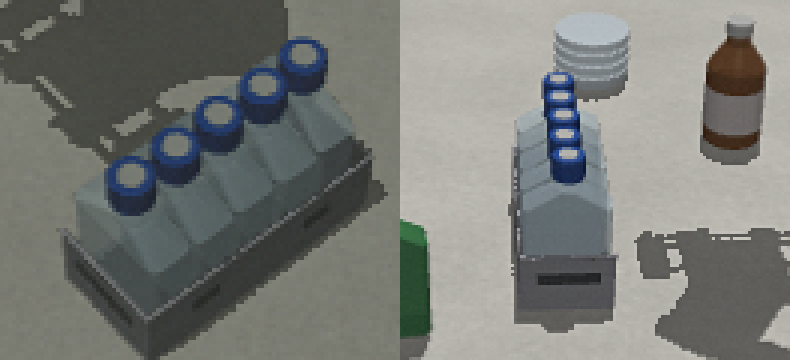

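All five flasks stand upright in line, with cap tops at crop (303,57), (265,85), (219,115), (176,146) and (132,175). I'll check the alignment in numbers.

```bash
python3 - <<'E'
from h import *; import pickle
c=pickle.load(open("c9.pkl","rb"))["scene"]
hsv=cv2.cvtColor(c["image"],cv2.COLOR_RGB2HSV)[160:250,280:380]
big=cv2.resize(c["image"][160:250,280:380],None,fx=4,fy=4,interpolation=3)
cs=[]
for u,v in [(303,57),(265,85),(219,115),(176,146),(132,175)]:
    g=big[v-14:v+15,u-16:u+17].astype(float); w=np.clip(g[:,:,0]-90,0,None); yy,xx=np.mgrid[v-14:v+15,u-16:u+17]
    cs.append([(w*xx).sum()/w.sum(),(w*yy).sum()/w.sum()])
cs=np.array(cs);px=(cs+.5)/4-.5+[280,160]
for p in onz(c,px,.155): print(rk({"tool_pos":p}).round(4))
E
```

```text
[-0.003   0.0714]
[-0.0011  0.0347]
[-0.0023 -0.0021]
[-0.0012 -0.0391]
[-0.0022 -0.0745]
```

```bash
python3 -c "
from plant import *
print(close_job())"
```

```text
the job is handed in; nothing more can be done
None
```

The spare flask is now in the gap, pushed back until it touched the rack's back wall and in line with the other four to about 1 mm; all five stand upright, nothing else on the bench was touched, and I handed the job in at about 19 s of the 40 s (my first grip closed too late, so I set the flask down and gripped it again).

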